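# Refit the filter cover of an air cleaner and lock its quarter-turn stud

### The job

The air cleaner on the desk has a clean filter in: refit its filter cover. Set the cover down gently into the opening so that it lies flat on the deck all round; then, pressing its orange-winged stud lightly, turn it clockwise until it drops into the keeper's slot, push it fully in against the spring, turn it a quarter turn further and let go with the stud locked. Feel your way and do not force it, down or round, and leave the other things on the desk where they are.

Things in the scene. Friction and masses are not known exactly. Their poses are not given: they have to be found in the camera images.
- cleaner: Air cleaner: pale grey box 260 (x) x 340 (y) x 140 mm (z) with dark corner posts, heavy and immovable, filter opening in its deck (top face). Origin: centre of its underside, on the desk; z up, y along its long side. Cover and stud must not load it with more than 50 N, all contacts summed (about twice the hand's push): push with less than 22 N, turn against a stop with less than 0.15 N m.
- bay (a point): Centre of the opening, level with the deck, 140 mm above the desk; axes as the cleaner. The opening is 92.4 mm (x) by 132.4 mm (y), with white filter pleats seen in it and the steel keeper in its middle.
- keeper_axis (a point): Middle of the top of the keeper, 13 mm below the deck: a 38 mm square steel block on a threaded post under the exact centre of the opening, with a slot 35 x 6.6 mm for the stud's cross pin. The slot lies 0 to 1.2 rad clockwise (from above) of the cleaner's x axis: it differs from machine to machine and this point's axes do not tell it (they are the cleaner's), so feel for it.
- cover: Filter cover, loose, about 0.27 kg with its stud: grey plate 120 (x) x 160 (y) x 4 mm over a dark skirt 14 mm deep, 90 x 130 mm at the plate, tapering to 86 x 126 mm, which enters the opening with 1.2 mm play a side. Origin: centre of its underside, at the skirt's lower edge; z up. Starts right way up on the desk. It may go in either way round, its y along the bay's y.
- cover_mid (a point): Centre of the top face of the cover's plate, 18 mm above the cover's lower edge; axes as the cover. When fitted it is 4 mm above the deck.
- wing (a point): Centre of the stud's orange wing, handle for lifting the cover and working the stud: upright paddle 40 mm long (its x), 10 mm thick (its y), 26 mm tall. With the stud out this is 27 mm, the wing's top 40 mm and its lower edge 14 mm above the cover's top face. It sinks 10.5 mm when pushed: grip it high, finger ends no lower than its lower edge.
- pin (a point): Middle of the stud's cross pin, 30 mm long along the wing, 4 mm thick, 41 mm below the wing's centre. With the stud out and the cover fitted it stands 1 mm clear of the keeper's top. It enters the slot only within about 0.15 rad of it; elsewhere it stops on the keeper's top, the stud 1 mm in; pressed lightly and turned, it drops when it meets the slot.
- stud (a joint): Turn of the stud in the cover, rad: 0 with the wing along the cover's x, growing clockwise seen from above; can turn from -0.7 to 3.2. Starts at -0.3 to 0; about 0.03 N m of drag. With the pin in the slot it cannot turn; with the pin below the slot it turns clockwise a quarter turn (1.57; the locking notch spans 1.3 to 1.7) from the slot's angle, to a stop at about 1.7.
- stud_push (a joint): How far the stud is pushed in, m, 0 when out. Spring: 6 N to start it, then 0.65 N per mm. In the slot and pushed, the pin is free to turn from 8.5 mm in and bottoms hard at 10.5 mm. At the quarter turn, let go, the spring lifts it 2 mm into a locking notch, where it stays 6.5 mm in. Let go elsewhere under the keeper it stays 8.5 mm in, not locked; let go in the slot it springs out, keeping its angle.
- used_filter_mid (a point): Leave alone: the used filter, a flat green-framed panel with dirty grey pleats, 86 x 126 x 30 mm, lying on the desk; its centre.
- battery_mid (a point): Leave alone: black tool battery with a grey slide rail on top, 118 x 76 x 62 mm; its centre.
- calculator_mid (a point): Leave alone: pale desk calculator, 150 x 100 x 14 mm; its centre.
- tape_mid (a point): Leave alone: roll of green tape lying flat, 92 mm across, 48 mm high; its centre.
- bit_box_mid (a point): Leave alone: flat dark green box, 70 x 120 x 26 mm; its centre.
- mug_mid (a point): Leave alone: blue mug, 80 mm across, 92 mm high; its centre.

How it is judged:
By the outcome, as a careful person would: the job done as asked, in the order asked, and still so for the second after the job is handed in, with the robot touching nothing.
It also fails if it takes over 64 s, if anything falls off the work surface, if the arm or the gripper's body presses on something with over 40 N, if the wrist force passes 120 N, or if a joint passes its speed limit or range.

### The arm

A 6-joint arm with a two-finger parallel gripper is mounted at the origin on the work surface. World frame = base frame: x ahead of the robot, y to its left, z up, the work surface at z = 0. Lengths are in m, angles in rad, forces in N, time in s.
With the tool pointing down it reaches from about 0.35 to 0.925 m from the base axis. Payload 6.4 kg.
Tool frame: the origin (TCP) lies where the fingers leave the gripper's body, on its centre line; the fingertips stand 97 mm ahead of it and the grasp point (between the pads) lies 78 mm ahead of it (r.tcp_to_tips is the distance from the TCP to the fingertips, in m); z points along the fingers, x is the direction in which the jaws open and shut, and the axes are right-handed (so a half turn about z gives the same grasp; the last joint's range is limited). The gripper opens to 94 mm and grips with 3 to 60 N. Pads are 16 mm wide; open, the fingers measure 119 mm over their backs; the gripper's body (75 mm by 177 mm) begins 78 mm behind the grasp point.
Start: joints at [-1.507, 0.245, 1.558, -0, 1.339, -0.174], TCP at [0.153, -0.632, 0.303] pointing down, gripper open.
Joint ranges: [-3.13, 3.13], [-1.02, 2.26], [0.13, 2.54], [-0.95, 4.09], [0.21, 2.88], [-2.74, 2.74]. Speed limits (rad/s): [2.57, 2.57, 3.14, 3.14, 3.14, 3.14].

### API

Orientations are given as [roll, pitch, yaw] about the fixed x, y, z axes, in that order (R = Rz(yaw) Ry(pitch) Rx(roll)).
In Python, from station import r gives the robot as it stands. The module is installed in compiled form; this text tells all that it offers.
- The arm moves only by the tool apply_moves, never from a script. Its argument "commands" is a list of rows, each a list of 7 numbers: the shift along the world's x, y, z in cm, then the turn, a rotation vector about the world's x, y, z in rad, then the closure in counts, from 0 (fully open) to 255 (shut). A call has 1 to 10 rows; each row shifts and turns the commanded pose from where the row before left it; what a row does not reach is not made up. A row lasts 1/12 s, in which the tool goes at most 41.7 mm and 7.16 degrees, less where a joint would pass 70% of its speed; a pose out of reach is approached as far as the arm can. A call with a gripper value outside its range is refused whole. The fingers move at their own pace and stop on an object; "grip_force" is the grip in N (left out, the last holds). Time passes only in rows, so rows that do not move let the fingers close. It gives the time, the measured TCP pose, the force and the opening at its end, in the units of the state.
- r.get_obs(): the state, without advancing time (a new reading comes with each control period).
- r.get_image(name): name is "side" or "top"; returns the picture (384x512x3 uint8, blue, green, red); there is no depth.
- r.camera_info(name): a dict with "fx", "fy", "cx", "cy" (pixels), "view" (4x4, takes a point from world to camera coordinates). Camera axes: x right, y down, z forward; pixel columns grow to the right and rows downward; lengths in m; the calibration is good to about 2 mm. A picture is of the moment at which its call begins. camera_info takes no time and is no camera call.
- r.finish_job(): hands the job in, once; it reports no verdict.
The state is a dict: "time": time; "joint_pos": joint angles; "joint_velocities": joint speeds; "effort": joint torques, N m; "tcp_pos": TCP position; "orientation": TCP orientation; "wrist_force": force on the tool from outside, world axes, zero at the start; "moment": the same for the moment, N m; "width": finger opening in m.
Only numpy, scipy, OpenCV 4.12 (cv2) and the standard library are available. Lean on these libraries where they do the work, as an engineer would, in place of code of your own. Each camera call takes 0.05 s, during which the arm holds its last target.

## Working session

There is one attempt and no reset: what is moved stays moved. The work goes in short steps, Python scripts to look and compute and a tool call to move; the robot and the scene stay as the last step left them, time stands still between calls to the robot, and variables do not carry over. Pictures are saved under pics/ and viewed, and the job is handed in when it is done.

Besides the shell and the picture viewer there is one more tool, called by a JSON object that holds its "op" and its "data", one argument or row to a line. apply_moves: Moves the arm, as the interface text tells. Its arguments: {"type":"object","properties":{"commands":{"type":"array","items":{"type":"array","items":{"type":"number"}}},"grip_force":{"type":"number"}},"required":["commands"]}

```bash
mkdir -p pics
python3 - <<'E'
from station import r
import cv2
for n in("side","top"):
    im=r.get_image(n); cv2.imwrite(f"pics/{n}0.png",im)
    i=r.camera_info(n); print(n,i)
o=r.get_obs(); print(o)
E
```

```text
side {'fx': 489.6047323212842, 'fy': 489.6047323212842, 'cx': 249.8850494785357, 'cy': 192.27337749116435, 'view': array([[-0.81707264, -0.57652413,  0.00349813,  0.47390107],
       [-0.43597877,  0.6138933 , -0.65807107,  0.23998204],
       [ 0.37724637, -0.53921698, -0.75294769,  1.38908371],
       [ 0.        ,  0.        ,  0.        ,  1.        ]])}
top {'fx': 479.12551502275295, 'fy': 479.12551502275295, 'cx': 254.00016549952096, 'cy': 199.09876001193115, 'view': array([[-0.03726069, -0.99930337, -0.00209917,  0.07246463],
       [-0.97661811,  0.03685975, -0.21179807,  0.52803268],
       [ 0.2117279 , -0.00584166, -0.97731119,  1.47785563],
       [ 0.        ,  0.        ,  0.        ,  1.        ]])}
{'time': 0.1, 'joint_pos': array([-1.50710067e+00,  2.45749608e-01,  1.55887499e+00, -2.02233064e-06,
        1.33869196e+00, -1.74109153e-01]), 'joint_velocities': array([-0.00032093, -0.00194517, -0.002605  , -0.00209012,  0.00040777,
       -0.00136235]), 'effort': array([ 7.42739812e-04, -4.16914701e+01, -3.15524197e+01,  6.87211426e-02,
        3.09889438e-02, -5.32213232e-05]), 'tcp_pos': array([ 0.15309607, -0.63133272,  0.30166117]), 'orientation': array([-3.14129596e+00,  1.69818868e-03, -1.33299080e+00]), 'wrist_force': array([ 0.33437862,  0.44355788, -0.21524697]), 'moment': array([-0.04823902, -0.01829942, -0.02267597]), 'width': 0.09353149403021253}
```

View pics/side0.png

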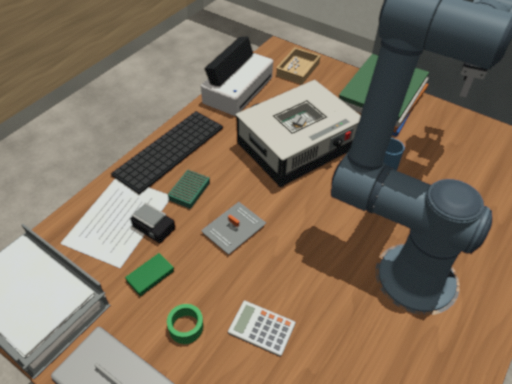

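View pics/top0.png

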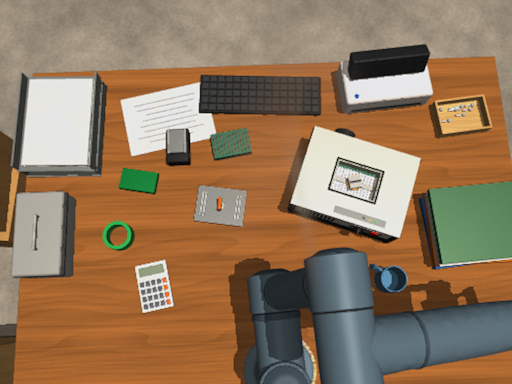

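The side view shows the cover at about (233,228) and the cleaner at (300,130). In the top view the cover is at (220,205), its wing at (220,204), and the opening at (356,181). Next I'll zoom in and measure.

Run:
```python
import cv2,numpy as np
t=cv2.imread("pics/top0.png");s=cv2.imread("pics/side0.png")
a=cv2.resize(t[145:225,310:410],None,fx=6,fy=6,interpolation=cv2.INTER_CUBIC)
b=cv2.resize(t[175:235,180:260],None,fx=7,fy=7,interpolation=cv2.INTER_CUBIC)
c=cv2.resize(s[75:185,225:365],None,fx=5,fy=5,interpolation=cv2.INTER_CUBIC)
d=cv2.resize(s[195:260,195:275],None,fx=7,fy=7,interpolation=cv2.INTER_CUBIC)
for n,i in zip("abcd",(a,b,c,d)): cv2.imwrite(f"pics/z{n}.png",i)
```

```text
(no output)
```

View pics/za.png

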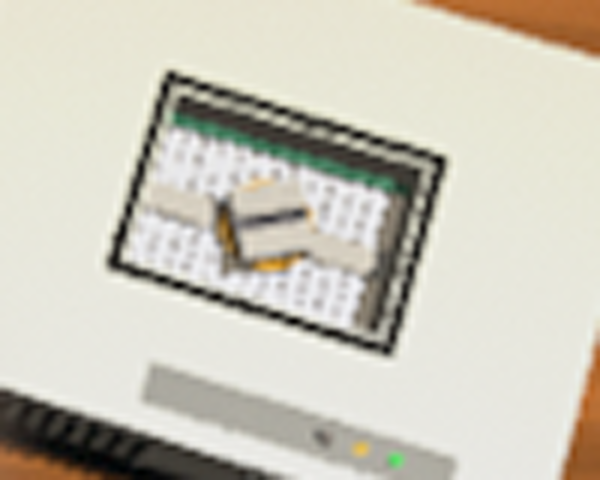

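View pics/zb.png

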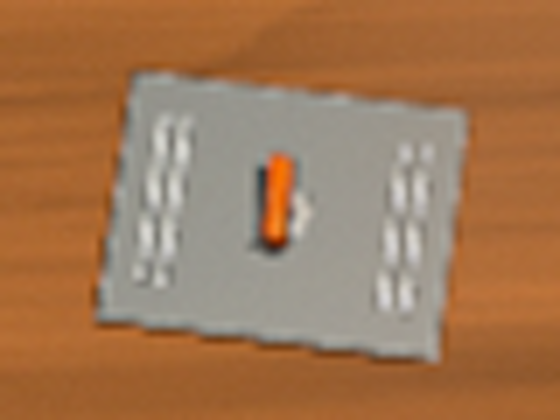

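View pics/zc.png

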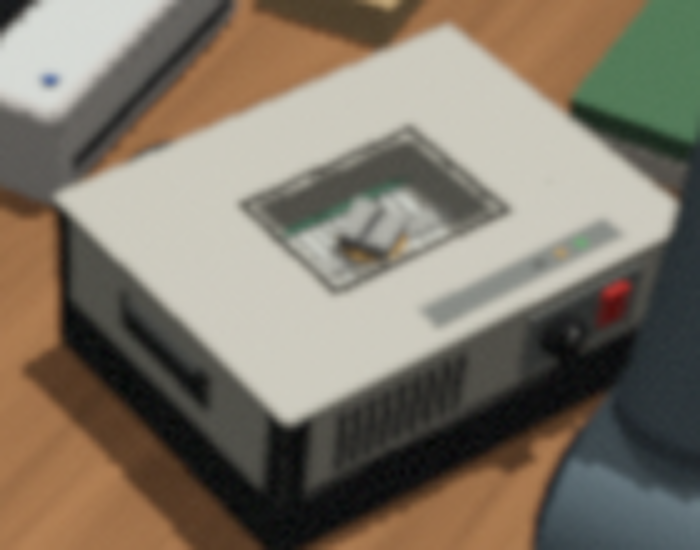

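View pics/zd.png

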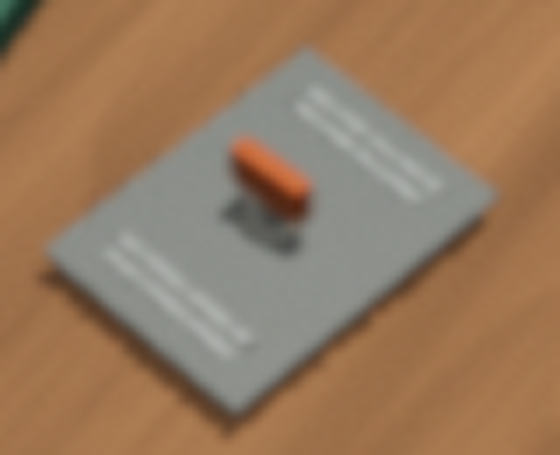

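```bash
cat > h.py <<'E'
import numpy as np
from station import r
def ray(n,u,v,z):
    i=r.camera_info(n);V=i["view"];R=V[:3,:3];t=V[:3,3]
    d=R.T@np.array([(u-i["cx"])/i["fx"],(v-i["cy"])/i["fy"],1]);o=-R.T@t
    return (o+d*(z-o[2])/d[2])
def quad(n,P,z):
    Q=np.array([ray(n,u,v,z)[:2] for u,v in P]);c=Q.mean(0)
    e=np.roll(Q,-1,0)-Q
    print(n,"c",c.round(4),"len",np.linalg.norm(e,axis=1).round(4),"ang",np.degrees(np.arctan2(e[:,1],e[:,0])).round(2));return c
def crop(P,k,x0,y0): return [((u+.5)/k-.5+x0,(v+.5)/k-.5+y0) for u,v in P]
E
python3 - <<'E'
from h import *
print("opening")
quad("top",crop([(168,75),(443,158),(388,350),(112,267)],6,310,145),.14)
quad("side",crop([(410,128),(508,210),(338,291),(243,204)],5,225,75),.14)
print("deck")
quad("side",crop([(452,24),(680,206),(290,425),(58,197)],5,225,75),.14)
quad("top",[(316,128),(420,155),(393,237),(291,205)],.14)
print("cover")
quad("top",crop([(133,73),(468,107),(437,360),(97,320)],7,180,175),.018)
quad("side",crop([(311,46),(499,194),(233,417),(46,250)],7,195,195),.018)
print("wing top z=.058")
def seg(n,P,z):
    a,b=[ray(n,*p,z)[:2] for p in P];print(n,((a+b)/2).round(4),np.linalg.norm(b-a).round(4),np.degrees(np.arctan2(*(b-a)[::-1])).round(1))
seg("top",crop([(280,155),(276,245)],7,180,175),.058)
seg("side",crop([(238,145),(305,190)],7,195,195),.058)
print("slot")
seg("top",crop([(235,222),(308,212)],6,310,145),.127)
seg("side",crop([(365,245),(390,218)],5,225,75),.127)
E
```

```text
opening
top c [ 0.5606 -0.2595] len [0.1455 0.1055 0.1439 0.1063] ang [-109.84  159.42   70.49  -19.7 ]
side c [ 0.5595 -0.2583] len [0.1047 0.1429 0.1042 0.1431] ang [ 159.35   69.58  -20.57 -110.21]
deck
side c [ 0.5618 -0.2593] len [0.2425 0.3402 0.2597 0.3415] ang [ 158.96   72.75  -20.6  -110.16]
top c [ 0.5589 -0.2564] len [0.3302 0.2729 0.3168 0.2588] ang [-107.64  156.63   70.    -20.63]
cover
top c [0.5227 0.1642] len [0.1592 0.1213 0.1593 0.1191] ang [-98.11 171.25  81.07  -8.81]
side c [0.522  0.1672] len [0.1182 0.1619 0.1191 0.1606] ang [169.89  81.22 -10.73 -99.1 ]
wing top z=.058
top [0.5211 0.1639] 0.042 176.3
side [0.5216 0.1683] 0.0376 175.4
slot
top [ 0.5612 -0.2591] 0.038 -84.2
side [ 0.5523 -0.2514] 0.0332 -88.8
```

{"op": "apply_moves", "data": {
  "commands": [
    [2.5,2.8,0,0,0,0.115,0],
    [2.5,2.8,0,0,0,0.115,0],
    [2.5,2.8,0,0,0,0.115,0],
    [2.5,2.8,0,0,0,0.115,0],
    [2.5,2.8,0,0,0,0.115,0],
    [2.5,2.8,0,0,0,0.115,0],
    [2.5,2.8,0,0,0,0.115,0],
    [2.5,2.8,0,0,0,0.115,0],
    [2.5,2.8,0,0,0,0.115,0],
    [2.5,2.8,0,0,0,0.115,0]
  ],
  "grip_force": 40
}}

```text
time: 0.93
tcp_pos: [0.4039, -0.3499, 0.3023]
orientation: [-3.141, 0.0, -0.178]
wrist_force: [0.3, -1.2, 0.3]
width: 0.0937
```

{"op": "apply_moves", "data": {
  "commands": [
    [1.2,3.4,0,0,0,0.115,0],
    [1.2,3.4,0,0,0,0.115,0],
    [1.2,3.4,0,0,0,0.115,0],
    [1.2,3.4,0,0,0,0.115,0],
    [1.2,3.4,0,0,0,0.115,0],
    [1.2,3.4,0,0,0,0.115,0],
    [1.2,3.4,0,0,0,0.115,0],
    [1.2,3.4,0,0,0,0.115,0],
    [1.2,3.4,0,0,0,0.115,0],
    [1.2,3.4,0,0,0,0.115,0]
  ]
}}

```text
time: 1.77
tcp_pos: [0.5232, -0.0098, 0.3024]
orientation: [-3.141, 0.0, 0.973]
wrist_force: [0.1, 0.1, 0.2]
width: 0.0935
```

{"op": "apply_moves", "data": {
  "commands": [
    [0,3.5,-1,0,0,0.115,0],
    [0,3.5,-1,0,0,0.115,0],
    [0,3.5,-1,0,0,0.115,0],
    [0,3.5,-1,0,0,0.115,0],
    [0,2,-1,0,0,0.07,0],
    [0,0,0,0,0,0,0],
    [0,0,0,0,0,0,0]
  ]
}}

```text
time: 2.35
tcp_pos: [0.5225, 0.1488, 0.2518]
orientation: [-3.14, 0.001, 1.498]
wrist_force: [0.2, 0.5, 0.5]
width: 0.0937
```

{"op": "apply_moves", "data": {
  "commands": [
    [-0.1,1.7,-2,0,0,0,0],
    [0,0,-3,0,0,0,0],
    [0,0,-3,0,0,0,0],
    [0,0,-2,0,0,0,0],
    [0,0,-1,0,0,0,0],
    [0,0,-0.5,0,0,0,0],
    [0,0,0,0,0,0,0],
    [0,0,0,0,0,0,0]
  ]
}}

```text
time: 3.02
tcp_pos: [0.5232, 0.1648, 0.1391]
orientation: [3.139, -0.0, 1.496]
wrist_force: [-0.5, -0.6, 0.4]
width: 0.094
```

Run:
```python
from h import *
import cv2
t=r.get_image("top");s=r.get_image("side")
cv2.imwrite("pics/t1.png",np.hstack([cv2.resize(t[160:250,170:270],(400,360),interpolation=2),cv2.resize(s[180:280,185:285],(360,360),interpolation=2)]))
```

```text
(no output)
```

View pics/t1.png

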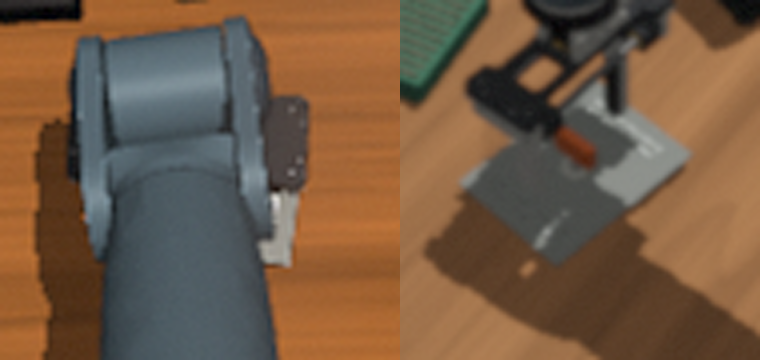

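The top view is blocked by the arm. The side view shows the wing between the open fingers, near (575,145) in the composite. Next I'll lower 6 mm and close.

{"op": "apply_moves", "data": {
  "commands": [
    [-0.15,0.1,-0.6,0,0,0,0],
    [0,0,0,0,0,0,120],
    [0,0,0,0,0,0,180],
    [0,0,0,0,0,0,255],
    [0,0,0,0,0,0,255],
    [0,0,0,0,0,0,255],
    [0,0,0,0,0,0,255],
    [0,0,0,0,0,0,255]
  ],
  "grip_force": 15
}}

```text
time: 3.78
tcp_pos: [0.5207, 0.1663, 0.1317]
orientation: [3.141, 0.0, 1.497]
wrist_force: [-0.6, 0.8, 0.7]
width: 0.051
```

{"op": "apply_moves", "data": {
  "commands": [
    [0,0,0,0,0,0,255],
    [0,0,0,0,0,0,255],
    [0,0,0,0,0,0,255],
    [0,0,0,0,0,0,255],
    [0,0,0,0,0,0,255],
    [0,0,0,0,0,0,255],
    [0,0,0,0,0,0,255],
    [0,0,0,0,0,0,255]
  ]
}}

```text
time: 4.45
tcp_pos: [0.5206, 0.1663, 0.1317]
orientation: [3.142, -0.0, 1.497]
wrist_force: [0.1, -0.3, -0.0]
width: 0.0098
```

Closed on the wing at 9.8 mm. Next I'll tighten the grip and lift.

{"op": "apply_moves", "data": {
  "commands": [
    [0,0,0,0,0,0,255],
    [0,0,0,0,0,0,255],
    [0,0,0.5,0,0,0,255],
    [0,0,1,0,0,0,255],
    [0,0,2,0,0,0,255],
    [0,0,3,0,0,0,255],
    [0,0,3,0,0,0,255],
    [0,0,3,0,0,0,255],
    [0,0,3,0,0,0,255],
    [0,0,3,0,0,0,255]
  ],
  "grip_force": 40
}}

```text
time: 5.28
tcp_pos: [0.5201, 0.1662, 0.3188]
orientation: [3.141, -0.0, 1.497]
wrist_force: [0.5, -0.5, -3.1]
width: 0.0099
```

{"op": "apply_moves", "data": {
  "commands": [
    [0.2,-1.5,0,0,0,0,255],
    [0.4,-3,0,0,0,-0.02,255],
    [0.4,-3.5,0,0,0,-0.02,255],
    [0.4,-3.5,0,0,0,-0.02,255],
    [0.4,-3.5,0,0,0,-0.02,255],
    [0.4,-3.5,0,0,0,-0.02,255],
    [0.4,-3.5,0,0,0,-0.02,255],
    [0.4,-3.5,0,0,0,-0.02,255],
    [0.4,-3.5,0,0,0,-0.02,255],
    [0.4,-3.5,0,0,0,-0.02,255]
  ]
}}

```text
time: 6.12
tcp_pos: [0.5583, -0.1604, 0.3173]
orientation: [3.141, -0.0, 1.316]
wrist_force: [-0.1, 0.6, -1.9]
width: 0.0097
```

{"op": "apply_moves", "data": {
  "commands": [
    [0.2,-3.5,0,0,0,-0.01,255],
    [0,-3,0,0,0,0,255],
    [0,-2,0,0,0,0,255],
    [0,-1,0,0,0,0,255],
    [0,0,0,0,0,0,255],
    [0,0,0,0,0,0,255],
    [0,0,0,0,0,0,255]
  ]
}}

```text
time: 6.7
tcp_pos: [0.5607, -0.2524, 0.3167]
orientation: [-3.141, -0.001, 1.308]
wrist_force: [0.7, 0.1, -2.3]
width: 0.0102
```

Run:
```python
from h import *
import cv2
t=r.get_image("top");s=r.get_image("side")
cv2.imwrite("pics/s2.png",cv2.resize(s[60:190,210:370],None,fx=5,fy=4.6154,interpolation=2)[:600])
cv2.imwrite("pics/s2raw.png",s);cv2.imwrite("pics/t2raw.png",t)
o=r.get_obs();print(o["tcp_pos"],o["orientation"],o["joint_pos"],o["moment"])
```

```text
[ 0.56076107 -0.25225469  0.31678495] [-3.14149993e+00 -3.13357536e-04  1.30870058e+00] [-6.06965911e-01  1.52787809e-01  1.63811253e+00  2.70064910e-04
  1.35088552e+00 -1.91572544e+00] [-0.0423269  -0.14075843 -0.01628511]
```

View pics/s2raw.png

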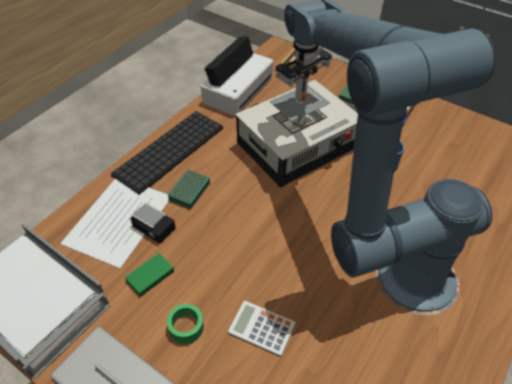

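View pics/t2raw.png

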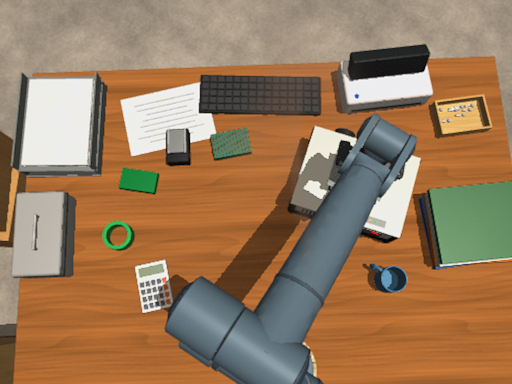

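Run:
```python
import cv2
s=cv2.imread("pics/s2raw.png")
cv2.imwrite("pics/s2.png",cv2.resize(s[80:170,240:360],None,fx=6.6,fy=6.6,interpolation=2))
```

```text
(no output)
```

View pics/s2.png

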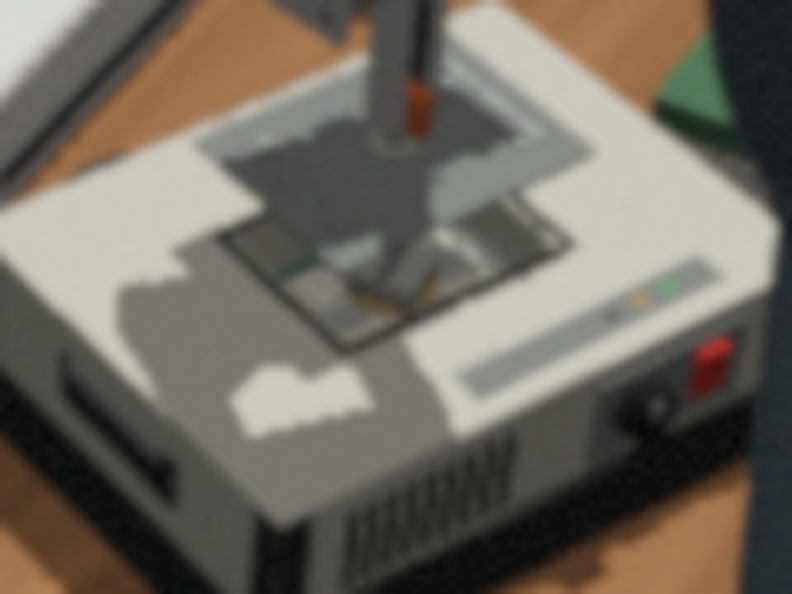

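Run:
```python
from h import *
P=crop([(195,145),(594,153),(375,268)],6.6,240,80)
z=.3167-.1317+.018
A=[ray("side",*p,z)[:2] for p in P]
L,R,B=A
print((L+R)/2,np.linalg.norm(R-L),np.linalg.norm(B-L),np.linalg.norm(R-B))
f=lambda d:np.degrees(np.arctan2(d[1],d[0]))
print(f(L-R),f(B-L),f(R-B), f(R-L)+180-np.degrees(np.arctan2(4,3)))
```

```text
[ 0.56118005 -0.24921507] 0.19515000597707038 0.12325638744091262 0.14177990070006946
33.63876626241285 167.23648893497747 -107.34188523921983 -19.491336091743108
```

{"op": "apply_moves", "data": {
  "commands": [
    [0,-0.65,-1,0,0,0,255],
    [0,0,-1,0,0,0,255],
    [0,0,-1,0,0,0,255],
    [0,0,-0.5,0,0,0,255],
    [0,0,0,0,0,0,255],
    [0,0,0,0,0,0,255],
    [0,0,0,0,0,0,255]
  ]
}}

```text
time: 7.38
tcp_pos: [0.5608, -0.2603, 0.2819]
orientation: [3.141, 0.0, 1.307]
wrist_force: [-0.4, -0.1, -2.5]
width: 0.01
```

Run:
```python
from h import *
import cv2
s=r.get_image("side")
cv2.imwrite("pics/s3.png",cv2.resize(s[80:170,240:360],None,fx=6.6,fy=6.6,interpolation=2))
o=r.get_obs();print(o["tcp_pos"],o["orientation"],o["wrist_force"],o["moment"])
```

```text
[ 0.56086583 -0.2603533   0.28222426] [3.14064095e+00 3.54639000e-04 1.30705638e+00] [-1.03221143  0.06386264 -2.49206112] [ 0.04530874 -0.13365481  0.02125718]
```

View pics/s3.png

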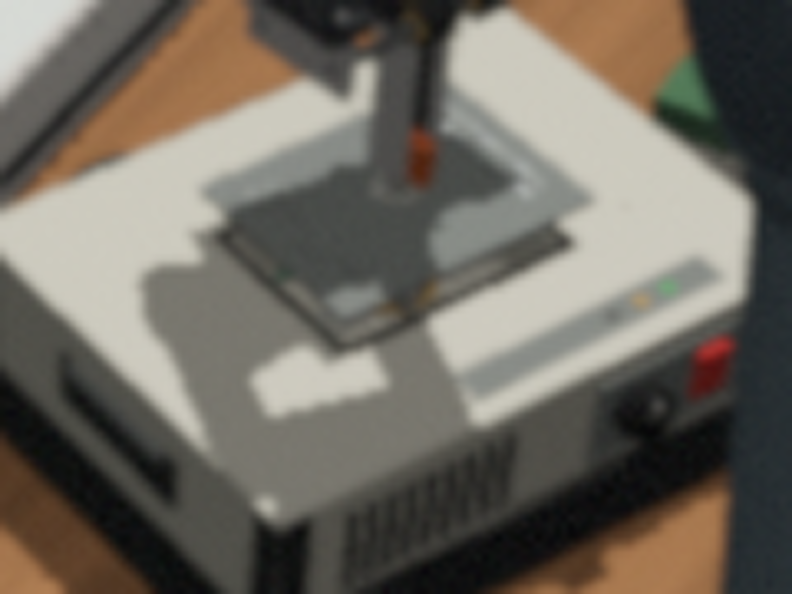

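Run:
```python
from h import *
for P,z in (([(201,191),(595,198),(342,320)],.1683),([(220,237),(573,242),(345,351)],.14)):
    L,R,B=[ray("side",*p,z)[:2] for p in crop(P,6.6,240,80)]
    f=lambda d:np.degrees(np.arctan2(d[1],d[0])).round(2)
    print((L+R)/2,np.linalg.norm(R-L),np.linalg.norm(B-L),np.linalg.norm(R-B),f(L-R),f(B-L),f(R-B))
```

```text
[ 0.56156276 -0.25850902] 0.19654315962590926 0.1163584542853325 0.16030406475545114 33.86 159.23 -109.84
[ 0.55988061 -0.25871976] 0.17840840138876418 0.10356286430977787 0.14548535236301896 34.2 159.56 -110.32
```

{"op": "apply_moves", "data": {
  "commands": [
    [-0.12,0,-0.5,0,0,0,255],
    [0,0,-0.4,0,0,0,255],
    [0,0,-0.2,0,0,0,255],
    [0,0,-0.2,0,0,0,255],
    [0,0,0,0,0,0,255]
  ]
}}

```text
time: 7.85
tcp_pos: [0.5592, -0.2601, 0.2679]
orientation: [-3.141, -0.0, 1.307]
wrist_force: [0.3, 0.5, -2.2]
width: 0.0098
```

```bash
cat > o.py <<'E'
from station import r
o=r.get_obs();print(o["time"],o["tcp_pos"].round(4),o["orientation"].round(4),"F",o["wrist_force"].round(2),"M",o["moment"].round(3),o["width"])
E
python3 o.py
```

```text
7.85 [ 0.5592 -0.2601  0.2679] [-3.1406e+00 -4.0000e-04  1.3070e+00] F [ 0.27  0.5  -2.22] M [-0.015 -0.188 -0.007] 0.009812619946737747
```

{"op": "apply_moves", "data": {
  "commands": [
    [0,0,-0.2,0,0,0,255],
    [0,0,-0.15,0,0,0,255],
    [0,0,0,0,0,0,255]
  ]
}}

```text
time: 8.1
tcp_pos: [0.5591, -0.2601, 0.2648]
orientation: [-3.14, -0.0, 1.307]
wrist_force: [-2.3, 1.5, -1.7]
width: 0.0098
```

{"op": "apply_moves", "data": {
  "commands": [
    [0,0,-0.15,0,0,0,255],
    [0,0,-0.15,0,0,0,255],
    [0,0,0,0,0,0,255]
  ]
}}

```text
time: 8.35
tcp_pos: [0.5589, -0.26, 0.262]
orientation: [-3.139, -0.0, 1.307]
wrist_force: [-4.7, 1.7, 0.8]
width: 0.0099
```

```bash
python3 o.py
```

```text
8.35 [ 0.5589 -0.26    0.262 ] [-3.1395e+00 -3.0000e-04  1.3071e+00] F [-4.72  1.67  0.83] M [0.354 0.823 0.015] 0.009908681978111625
```

{"op": "apply_moves", "data": {
  "commands": [
    [-0.06,0.02,0,0,0,0,255],
    [-0.04,0.02,0,0,0,0,255],
    [0,0,0,0,0,0,255]
  ]
}}

```text
time: 8.6
tcp_pos: [0.5585, -0.2598, 0.262]
orientation: [3.141, 0.0, 1.307]
wrist_force: [-1.0, 0.1, -1.9]
width: 0.0096
```

```bash
python3 o.py
```

```text
8.6 [ 0.5585 -0.2598  0.262 ] [3.141 0.    1.307] F [-0.96  0.11 -1.89] M [0.144 0.147 0.006] 0.009577183748465347
```

Contact nearly cleared after the small shift, so I'll carry on down.

{"op": "apply_moves", "data": {
  "commands": [
    [-0.04,0.01,-0.1,0,0,0,255],
    [0,0,-0.1,0,0,0,255],
    [0,0,0,0,0,0,255]
  ]
}}

```text
time: 8.85
tcp_pos: [0.5583, -0.2596, 0.2602]
orientation: [3.141, -0.0, 1.307]
wrist_force: [-1.1, 2.0, -1.9]
width: 0.0097
```

```bash
python3 o.py
```

```text
8.85 [ 0.5583 -0.2596  0.2602] [ 3.1408e+00 -4.0000e-04  1.3070e+00] F [-1.12  2.02 -1.88] M [ 0.353 -0.072  0.011] 0.009712195780267876
```

{"op": "apply_moves", "data": {
  "commands": [
    [-0.02,0.04,-0.1,0,0,0,255],
    [0,0,-0.1,0,0,0,255],
    [0,0,0,0,0,0,255]
  ]
}}

```text
time: 9.1
tcp_pos: [0.558, -0.2592, 0.258]
orientation: [3.141, -0.0, 1.307]
wrist_force: [1.6, 2.7, -1.6]
width: 0.0096
```

```bash
python3 o.py
```

```text
9.1 [ 0.558  -0.2592  0.258 ] [ 3.141e+00 -4.000e-04  1.307e+00] F [ 1.59  2.73 -1.59] M [ 0.338 -0.299  0.009] 0.009614301584648393
```

{"op": "apply_moves", "data": {
  "commands": [
    [0.02,0.04,-0.05,0,0,0,255],
    [0,0,0,0,0,0,255],
    [0,0,0,0,0,0,255]
  ]
}}

```text
time: 9.35
tcp_pos: [0.5581, -0.259, 0.2576]
orientation: [3.141, 0.0, 1.307]
wrist_force: [0.4, 1.1, -1.7]
width: 0.0099
```

```bash
python3 o.py
```

```text
9.35 [ 0.5581 -0.259   0.2576] [3.1413e+00 2.0000e-04 1.3070e+00] F [ 0.41  1.1  -1.71] M [ 0.166 -0.225 -0.016] 0.009883906307908604
```

{"op": "apply_moves", "data": {
  "commands": [
    [0,0.02,-0.05,0,0,0,255],
    [0,0,0,0,0,0,255]
  ]
}}

```text
time: 9.52
tcp_pos: [0.5581, -0.2589, 0.2575]
orientation: [3.141, 0.001, 1.307]
wrist_force: [-0.4, -0.1, 0.4]
width: 0.0096
```

{"op": "apply_moves", "data": {
  "commands": [
    [0,0.01,-0.05,0,0,0,255],
    [0,0,0,0,0,0,255]
  ]
}}

```text
time: 9.68
tcp_pos: [0.5581, -0.259, 0.2575]
orientation: [3.141, 0.001, 1.307]
wrist_force: [-2.2, 0.1, 2.5]
width: 0.0098
```

```bash
python3 o.py
```

```text
9.6833 [ 0.5581 -0.259   0.2575] [3.141e+00 8.000e-04 1.307e+00] F [-2.19  0.13  2.46] M [ 0.127  0.303 -0.017] 0.009785768659552729
```

Run:
```python
from h import *
import cv2
s=r.get_image("side")
cv2.imwrite("pics/s4.png",cv2.resize(s[80:170,240:360],None,fx=6.6,fy=6.6,interpolation=2))
```

```text
(no output)
```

View pics/s4.png

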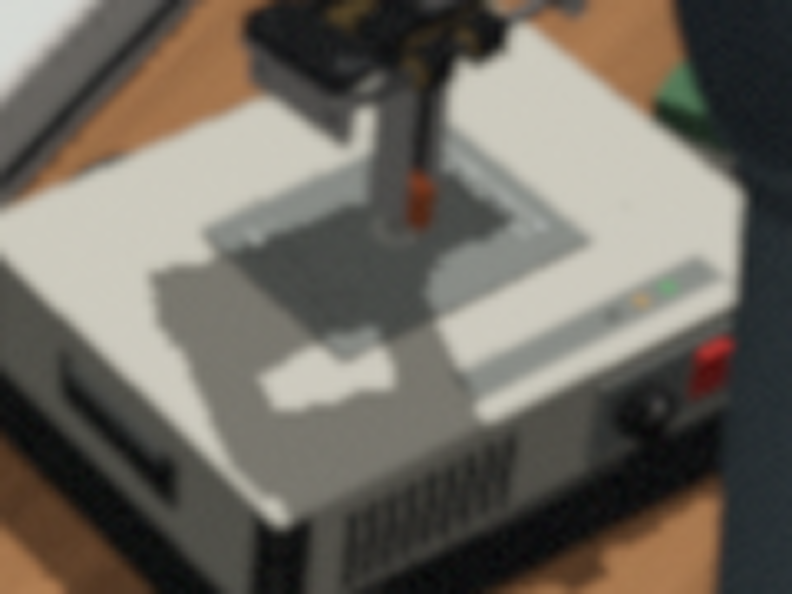

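The cover lies flat on the deck, with plate corners at (203,232), (590,240) and (345,358) and no gap visible. Next I'll press lightly.

{"op": "apply_moves", "data": {
  "commands": [
    [-0.04,0,-0.05,0,0,0,255],
    [0,0,-0.05,0,0,0,255],
    [0,0,0,0,0,0,255]
  ]
}}

```text
time: 9.98
tcp_pos: [0.558, -0.259, 0.2568]
orientation: [3.14, 0.001, 1.307]
wrist_force: [-1.7, 0.7, 6.5]
width: 0.0099
```

```bash
python3 o.py
```

```text
9.9833 [ 0.558  -0.259   0.2568] [3.1399e+00 7.0000e-04 1.3069e+00] F [-1.71  0.73  6.49] M [ 0.169  0.259 -0.024] 0.009890660083741952
```

{"op": "apply_moves", "data": {
  "commands": [
    [0,0,-0.06,0,0,0,255],
    [0,0,0,0,0,0,255]
  ]
}}

```text
time: 10.15
tcp_pos: [0.558, -0.2589, 0.2565]
orientation: [3.14, 0.001, 1.307]
wrist_force: [-1.9, 1.0, 6.6]
width: 0.0097
```

{"op": "apply_moves", "data": {
  "commands": [
    [0,0,0,0,0,-0.04,255],
    [0,0,0,0,0,-0.08,255],
    [0,0,0,0,0,-0.08,255],
    [0,0,0,0,0,-0.08,255],
    [0,0,0,0,0,-0.08,255],
    [0,0,0,0,0,-0.08,255],
    [0,0,0,0,0,-0.06,255],
    [0,0,0,0,0,0,255]
  ]
}}

```text
time: 10.82
tcp_pos: [0.5583, -0.2584, 0.2565]
orientation: [3.14, -0.002, 0.805]
wrist_force: [-1.1, 2.5, 7.2]
width: 0.0097
```

```bash
python3 o.py
```

```text
10.8167 [ 0.5583 -0.2584  0.2565] [ 3.1401e+00 -1.5000e-03  8.0500e-01] F [-1.08  2.48  7.18] M [ 0.571  0.099 -0.084] 0.009687025121623942
```

{"op": "apply_moves", "data": {
  "commands": [
    [-0.01,0.05,0,0,0,-0.05,255],
    [0,0,0,0,0,-0.08,255],
    [0,0,0,0,0,-0.08,255],
    [0,0,0,0,0,-0.06,255],
    [0,0,0,0,0,0,255]
  ]
}}

```text
time: 11.23
tcp_pos: [0.5585, -0.2581, 0.2566]
orientation: [3.139, -0.003, 0.535]
wrist_force: [0.8, 2.0, 6.5]
width: 0.0101
```

```bash
python3 o.py
```

```text
11.2333 [ 0.5585 -0.2581  0.2566] [ 3.1394e+00 -2.6000e-03  5.3500e-01] F [0.81 1.96 6.48] M [ 0.376 -0.123  0.027] 0.010108076239789163
```

{"op": "apply_moves", "data": {
  "commands": [
    [0.02,0.04,0,0,0,-0.05,255],
    [0,0,0,0,0,-0.06,255],
    [0,0,0,0,0,-0.06,255],
    [0,0,0,0,0,-0.05,255],
    [0,0,0,0,0,0,255]
  ]
}}

```text
time: 11.65
tcp_pos: [0.5588, -0.2578, 0.2567]
orientation: [3.139, -0.003, 0.315]
wrist_force: [1.1, 1.2, 6.0]
width: 0.0097
```

```bash
python3 o.py
```

```text
11.65 [ 0.5588 -0.2578  0.2567] [ 3.1394 -0.0032  0.3153] F [1.13 1.15 5.95] M [ 0.299 -0.176 -0.064] 0.009705392472014318
```

{"op": "apply_moves", "data": {
  "commands": [
    [0.02,0.03,-0.06,0,0,-0.03,255],
    [0,0,-0.02,0,0,-0.03,255],
    [0,0,0,0,0,-0.03,255],
    [0,0,0,0,0,0,255]
  ]
}}

```text
time: 11.98
tcp_pos: [0.5589, -0.2578, 0.256]
orientation: [3.139, -0.003, 0.226]
wrist_force: [1.5, 0.3, 6.1]
width: 0.0096
```

```bash
python3 o.py
```

```text
11.9833 [ 0.5589 -0.2578  0.256 ] [ 3.1392 -0.0032  0.226 ] F [1.53 0.34 6.07] M [ 0.236 -0.023 -0.019] 0.009573442511159231
```

{"op": "apply_moves", "data": {
  "commands": [
    [0.02,0,-0.07,0,0,0,255],
    [0,0,-0.05,0,0,0,255],
    [0,0,0,0,0,0,255]
  ]
}}

```text
time: 12.23
tcp_pos: [0.559, -0.2578, 0.2548]
orientation: [3.139, -0.003, 0.227]
wrist_force: [0.2, 1.3, 7.6]
width: 0.0099
```

```bash
python3 o.py
```

```text
12.2333 [ 0.559  -0.2578  0.2548] [ 3.1394e+00 -2.8000e-03  2.2700e-01] F [0.25 1.25 7.59] M [ 0.162  0.072 -0.031] 0.009854323321937607
```

The pin has dropped 2.7 mm at spring force, so it's in the slot. Next I'll push in.

{"op": "apply_moves", "data": {
  "commands": [
    [0,0.02,-0.1,0,0,-0.03,255],
    [0,0,-0.1,0,0,-0.03,255],
    [0,0,0,0,0,0,255]
  ]
}}

```text
time: 12.48
tcp_pos: [0.5591, -0.2577, 0.253]
orientation: [3.139, -0.003, 0.166]
wrist_force: [-0.2, 0.5, 8.8]
width: 0.0094
```

```bash
python3 o.py
```

```text
12.4833 [ 0.5591 -0.2577  0.253 ] [ 3.1392e+00 -3.0000e-03  1.6600e-01] F [-0.21  0.49  8.76] M [ 0.187  0.128 -0.017] 0.009363135945016659
```

{"op": "apply_moves", "data": {
  "commands": [
    [0,0,-0.1,0,0,0,255],
    [0,0,-0.1,0,0,0,255],
    [0,0,-0.1,0,0,0,255],
    [0,0,-0.1,0,0,0,255],
    [0,0,0,0,0,0,255]
  ]
}}

```text
time: 12.9
tcp_pos: [0.5591, -0.2577, 0.2495]
orientation: [3.139, -0.003, 0.167]
wrist_force: [-1.7, 1.3, 10.8]
width: 0.0095
```

```bash
python3 o.py
```

```text
12.9 [ 0.5591 -0.2577  0.2495] [ 3.1392e+00 -3.0000e-03  1.6700e-01] F [-1.67  1.27 10.78] M [0.332 0.345 0.041] 0.009451663899752254
```

{"op": "apply_moves", "data": {
  "commands": [
    [-0.02,0.02,-0.1,0,0,0,255],
    [0,0,-0.08,0,0,0,255],
    [0,0,0,0,0,0,255]
  ]
}}

```text
time: 13.15
tcp_pos: [0.5591, -0.2577, 0.2482]
orientation: [3.139, -0.003, 0.167]
wrist_force: [-1.4, 1.6, 11.7]
width: 0.0095
```

{"op": "apply_moves", "data": {
  "commands": [
    [0,0,-0.06,0,0,0,255],
    [0,0,0,0,0,0,255]
  ]
}}

```text
time: 13.32
tcp_pos: [0.5591, -0.2577, 0.2477]
orientation: [3.139, -0.003, 0.167]
wrist_force: [-2.6, 2.0, 11.7]
width: 0.0093
```

```bash
python3 o.py
```

```text
13.3167 [ 0.5591 -0.2577  0.2477] [ 3.1386 -0.0034  0.167 ] F [-2.59  2.02 11.71] M [0.344 0.442 0.005] 0.009287215278972262
```

{"op": "apply_moves", "data": {
  "commands": [
    [-0.05,0.04,-0.05,0,0,0,255],
    [0,0,-0.04,0,0,0,255],
    [0,0,0,0,0,0,255]
  ]
}}

```text
time: 13.57
tcp_pos: [0.5589, -0.2576, 0.2472]
orientation: [3.137, -0.005, 0.167]
wrist_force: [0.2, 1.0, 12.5]
width: 0.0093
```

```bash
python3 o.py
```

```text
13.5667 [ 0.5589 -0.2576  0.2472] [ 3.1374 -0.0046  0.1669] F [ 0.17  1.01 12.46] M [0.182 0.278 0.025] 0.009315535629095633
```

{"op": "apply_moves", "data": {
  "commands": [
    [0,0,-0.05,0,0,0,255],
    [0,0,0,0,0,0,255]
  ]
}}

```text
time: 13.73
tcp_pos: [0.5589, -0.2576, 0.247]
orientation: [3.137, -0.004, 0.167]
wrist_force: [-1.2, 0.4, 12.8]
width: 0.0098
```

{"op": "apply_moves", "data": {
  "commands": [
    [0,0,0,0,0,-0.05,255],
    [0,0,0,0,0,-0.07,255],
    [0,0,0,0,0,-0.07,255],
    [0,0,0,0,0,-0.06,255],
    [0,0,0,0,0,0,255]
  ]
}}

```text
time: 14.15
tcp_pos: [0.5592, -0.2575, 0.247]
orientation: [3.139, -0.006, -0.085]
wrist_force: [1.4, 0.8, 12.9]
width: 0.01
```

```bash
python3 o.py
```

```text
14.15 [ 0.5592 -0.2575  0.247 ] [ 3.1387 -0.0064 -0.085 ] F [ 1.4   0.82 12.89] M [ 0.264  0.196 -0.034] 0.009956728889891459
```

{"op": "apply_moves", "data": {
  "commands": [
    [0.02,0.02,0,0,0,-0.05,255],
    [0,0,0,0,0,-0.08,255],
    [0,0,0,0,0,-0.08,255],
    [0,0,0,0,0,-0.08,255],
    [0,0,0,0,0,-0.08,255],
    [0,0,0,0,0,-0.08,255],
    [0,0,0,0,0,-0.08,255],
    [0,0,0,0,0,-0.07,255],
    [0,0,0,0,0,0,255]
  ]
}}

```text
time: 14.9
tcp_pos: [0.5599, -0.2578, 0.2474]
orientation: [-3.14, -0.009, -0.685]
wrist_force: [3.0, -0.9, 11.5]
width: 0.0097
```

```bash
python3 o.py
```

```text
14.9 [ 0.5599 -0.2578  0.2474] [-3.1402 -0.0092 -0.6855] F [ 3.04 -0.88 11.54] M [ 0.045 -0.162  0.032] 0.009741546022835628
```

{"op": "apply_moves", "data": {
  "commands": [
    [0.06,-0.02,-0.04,0,0,-0.05,255],
    [0,0,0,0,0,-0.08,255],
    [0,0,0,0,0,-0.08,255],
    [0.02,-0.02,0,0,0,-0.08,255],
    [0,0,0,0,0,-0.08,255],
    [0,0,0,0,0,-0.08,255],
    [0,0,0,0,0,-0.05,255],
    [0,0,0,0,0,0,255]
  ]
}}

```text
time: 15.57
tcp_pos: [0.5605, -0.2584, 0.247]
orientation: [-3.137, -0.007, -1.185]
wrist_force: [1.3, -0.7, 12.3]
width: 0.0098
```

```bash
python3 o.py
```

```text
15.5667 [ 0.5605 -0.2584  0.247 ] [-3.1367 -0.0075 -1.1849] F [ 1.3  -0.72 12.33] M [0.029 0.109 0.009] 0.009814317189633366
```

Next I'll go on in small steps and feel the moment for the stop.

{"op": "apply_moves", "data": {
  "commands": [
    [0.01,-0.01,0,0,0,-0.06,255],
    [0,0,0,0,0,-0.06,255],
    [0,0,0,0,0,-0.06,255],
    [0,0,0,0,0,-0.04,255],
    [0,0,0,0,0,0,255]
  ]
}}

```text
time: 15.98
tcp_pos: [0.5606, -0.2586, 0.2471]
orientation: [-3.135, -0.007, -1.404]
wrist_force: [1.0, -1.0, 11.5]
width: 0.0097
```

```bash
python3 o.py
```

```text
15.9833 [ 0.5606 -0.2586  0.2471] [-3.1352 -0.0067 -1.4045] F [ 0.96 -0.97 11.46] M [-0.074  0.069  0.012] 0.0097273869737123
```

{"op": "apply_moves", "data": {
  "commands": [
    [0,0,0,0,0,-0.04,255],
    [0,0,0,0,0,0,255],
    [0,0,0.1,0,0,0,255],
    [0,0,0.1,0,0,0,255],
    [0,0,0.1,0,0,0,255],
    [0,0,0,0,0,0,255]
  ]
}}

```text
time: 16.48
tcp_pos: [0.5605, -0.2585, 0.2496]
orientation: [-3.135, -0.006, -1.443]
wrist_force: [1.7, -1.3, 11.0]
width: 0.0096
```

```bash
python3 o.py
```

```text
16.4833 [ 0.5605 -0.2585  0.2496] [-3.135  -0.0061 -1.4431] F [ 1.65 -1.33 11.03] M [-0.109 -0.117 -0.03 ] 0.009554002284450061
```

{"op": "apply_moves", "data": {
  "commands": [
    [0.02,-0.02,0.1,0,0,0,255],
    [0,0,0.05,0,0,0,255],
    [0,0,0,0,0,0,255]
  ]
}}

```text
time: 16.73
tcp_pos: [0.5606, -0.2585, 0.2506]
orientation: [-3.135, -0.006, -1.443]
wrist_force: [2.2, -1.8, 9.4]
width: 0.0099
```

{"op": "apply_moves", "data": {
  "commands": [
    [0,0,0.08,0,0,0,255],
    [0,0,0,0,0,0,255]
  ]
}}

```text
time: 16.9
tcp_pos: [0.5605, -0.2585, 0.2511]
orientation: [-3.135, -0.005, -1.443]
wrist_force: [2.7, -1.9, 8.0]
width: 0.0096
```

```bash
python3 o.py
```

```text
16.9 [ 0.5605 -0.2585  0.2511] [-3.1355 -0.0054 -1.4432] F [ 2.71 -1.95  7.98] M [-0.212 -0.3    0.023] 0.009580003824085156
```

{"op": "apply_moves", "data": {
  "commands": [
    [0.05,-0.04,0.06,0,0,0,255],
    [0,0,0.06,0,0,0,255],
    [0,0,0,0,0,0,255]
  ]
}}

```text
time: 17.15
tcp_pos: [0.5606, -0.2586, 0.2512]
orientation: [-3.137, -0.004, -1.443]
wrist_force: [4.0, -3.0, 6.3]
width: 0.0095
```

```bash
python3 o.py
```

```text
17.15 [ 0.5606 -0.2586  0.2512] [-3.1367 -0.0042 -1.4432] F [ 3.98 -3.02  6.26] M [-0.461 -0.704  0.056] 0.009495014606552983
```

{"op": "apply_moves", "data": {
  "commands": [
    [0.04,-0.03,0.06,0,0,0,255],
    [0,0,0.06,0,0,0,255],
    [0,0,0,0,0,0,255]
  ]
}}

```text
time: 17.4
tcp_pos: [0.5607, -0.2586, 0.2513]
orientation: [-3.138, -0.003, -1.443]
wrist_force: [5.0, -4.1, 2.2]
width: 0.0095
```

```bash
python3 o.py
```

```text
17.4 [ 0.5607 -0.2586  0.2513] [-3.1377 -0.0033 -1.4432] F [ 4.97 -4.14  2.16] M [-0.539 -0.907  0.063] 0.009524020337497042
```

{"op": "apply_moves", "data": {
  "commands": [
    [0.08,-0.07,0,0,0,0,255],
    [0,0,0,0,0,0,255]
  ],
  "grip_force": 10
}}

```text
time: 17.57
tcp_pos: [0.5609, -0.2588, 0.2512]
orientation: [-3.14, -0.001, -1.443]
wrist_force: [1.5, -1.1, 5.3]
width: 0.0099
```

```bash
python3 o.py
```

```text
17.5667 [ 0.5609 -0.2588  0.2512] [-3.1401e+00 -1.1000e-03 -1.4431e+00] F [ 1.52 -1.1   5.28] M [-0.201 -0.426  0.017] 0.009861390284038775
```

Relieved. Now I'll open.

{"op": "apply_moves", "data": {
  "commands": [
    [0,0,0.05,0,0,0,255],
    [0,0,0,0,0,0,225],
    [0,0,0,0,0,0,200],
    [0,0,0,0,0,0,150],
    [0,0,0,0,0,0,100],
    [0,0,0,0,0,0,100],
    [0,0,0,0,0,0,100],
    [0,0,0,0,0,0,100]
  ]
}}

```text
time: 18.23
tcp_pos: [0.5603, -0.2584, 0.2508]
orientation: [3.141, 0.0, -1.443]
wrist_force: [0.6, -0.2, 0.3]
width: 0.048
```

```bash
python3 o.py
```

```text
18.2333 [ 0.5603 -0.2584  0.2508] [ 3.1411e+00  5.0000e-04 -1.4430e+00] F [ 0.58 -0.19  0.26] M [ 0.036 -0.019  0.01 ] 0.04799481505480414
```

{"op": "apply_moves", "data": {
  "commands": [
    [0,0,1,0,0,0,100],
    [0,0,2,0,0,0,100],
    [0,0,3,0,0,0,100],
    [0,0,3,0,0,0,100],
    [0,0,2,0,0,0,100],
    [-1,3,0,0,0,0,100],
    [-1.5,3.5,0,0,0,0,100],
    [-1.5,3.5,0,0,0,0,100],
    [-1.5,3.5,0,0,0,0,100],
    [-1.5,3.5,0,0,0,0,100]
  ]
}}

```text
time: 19.07
tcp_pos: [0.4895, -0.0872, 0.3619]
orientation: [-3.141, -0.0, -1.444]
wrist_force: [0.5, -0.3, 0.6]
width: 0.057
```

{"op": "apply_moves", "data": {
  "commands": [
    [-1,3.5,0,0,0,0,100],
    [-1,3.5,0,0,0,0,100],
    [-1,3.5,0,0,0,0,100],
    [-1,3.5,0,0,0,0,100],
    [-1,3,0,0,0,0,100],
    [0,2,0,0,0,0,100],
    [0,0,0,0,0,0,100]
  ]
}}

```text
time: 19.65
tcp_pos: [0.4397, 0.1042, 0.3621]
orientation: [-3.14, 0.001, -1.438]
wrist_force: [-0.1, 0.5, 0.0]
width: 0.0571
```

```bash
python3 - <<'E'
from h import *
import cv2
t=r.get_image("top");s=r.get_image("side")
cv2.imwrite("pics/f.png",np.hstack([cv2.resize(t[140:230,300:410],(400,327),interpolation=2),cv2.resize(s[75:185,225:365],(400,314),interpolation=2)[:, :] if 0 else cv2.resize(s[80:170,240:350],(400,327),interpolation=2)]))
cv2.imwrite("pics/ft.png",t)
for n,im in(("top",t),("side",s)):
    b,g,rr=[im[...,i].astype(int) for i in range(3)]
    m=(rr>g*1.8)&(rr>110)&(b<rr*.45)
    m=m.astype(np.uint8)
    k,l,st,c=cv2.connectedComponentsWithStats(m)
    for i in range(1,k):
        if st[i,4]>8:print(n,st[i],c[i].round(1))
E
python3 o.py
```

```text
top [356 171   6  13  42] [358.5 177. ]
top [371 231   7   4  14] [374.  232.5]
top [488 261   9   2  10] [492.3 261.9]
top [498 260  14   3  22] [505.6 260.7]
top [163 278   3   4  12] [164.  279.5]
top [164 285   3   4  11] [165.1 286.4]
top [165 292   4   5  14] [166.6 293.8]
top [167 300   3   4  12] [168.  301.5]
side [346 131   5   4  11] [347.8 132.6]
19.75 [0.4404 0.1017 0.3618] [-3.1407e+00 -6.0000e-04 -1.4414e+00] F [ 1.24 -0.32  0.8 ] M [ 0.045 -0.014  0.031] 0.05699378463348067
```

View pics/f.png

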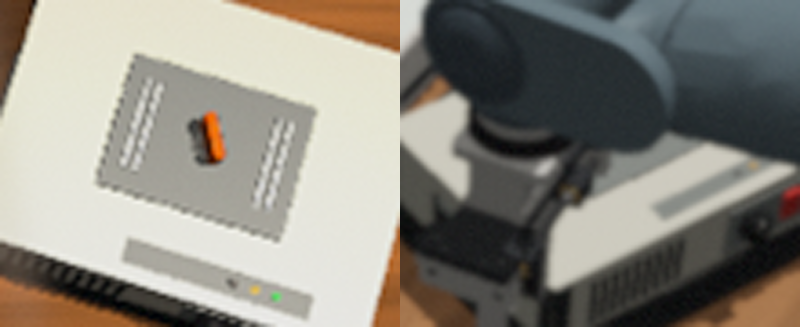

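View pics/ft.png

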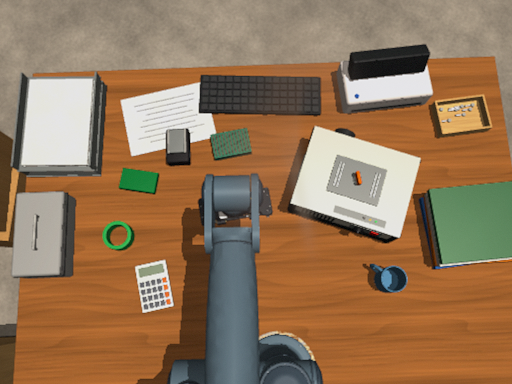

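The top view shows the cover square in the bay, wing at about (358,177), everything else unmoved. The arm hides the side view, so I'll move it aside to check the wing's height.

{"op": "apply_moves", "data": {
  "commands": [
    [-1,3,1,0,0,0,100],
    [-1,3.5,1,0,0,0,100],
    [-1,3.5,1,0,0,0,100],
    [-1,3.5,0,0,0,0,100],
    [-1,3.5,0,0,0,0,100],
    [-1,3.5,0,0,0,0,100],
    [-1,2.5,0,0,0,0,100],
    [0,0,0,0,0,0,100]
  ]
}}

```text
time: 20.42
tcp_pos: [0.3698, 0.3335, 0.3912]
orientation: [3.141, 0.001, -1.44]
wrist_force: [0.1, -0.5, -0.5]
width: 0.0571
```

Run:
```python
from h import *
import cv2
t=r.get_image("top");s=r.get_image("side")
cv2.imwrite("pics/g.png",np.hstack([cv2.resize(t[145:215,320:400],(400,350),interpolation=2),cv2.resize(s[85:155,255:335],(400,350),interpolation=2)]))
```

```text
(no output)
```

View pics/g.png

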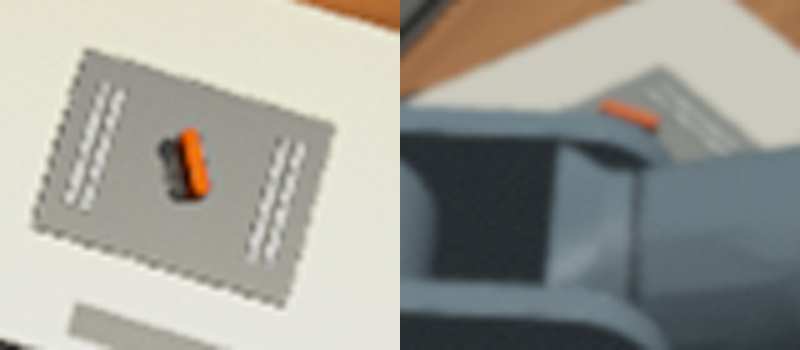

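```bash
python3 - <<'E'
from h import *
P=crop([(190,131),(202,194)],5,320,145)
a,b=[ray("top",*p,.1775)[:2] for p in P];print((a+b)/2,np.linalg.norm(b-a),np.degrees(np.arctan2(*(b-a)[::-1]))%180)
quad("top",crop([(85,48),(335,125),(285,308),(32,230)],5,320,145),.144)
for z in (.184,.1775): 
  print([ray("side",*p,z)[:2].round(4) for p in crop([(204,105),(255,123)],5,255,85)])
E
python3 -c "
from station import r
r.finish_job()"
```

```text
[ 0.5593684  -0.26046924] 0.039081168591297344 5.716182121129236
top c [ 0.5592 -0.2603] len [0.1587 0.1198 0.158  0.1206] ang [-110.21  160.02   70.09  -19.63]
[array([ 0.5736, -0.2479]), array([ 0.5369, -0.2514])]
[array([ 0.5775, -0.2551]), array([ 0.5406, -0.2586])]
the job is handed in; nothing more can be done
```

The filter cover is refitted and the stud is locked. The job is handed in, at about 20.5 s of the 64 s allowed.

- **Cover:** I lifted it by the wing and lowered it into the opening, sliding it sideways a few times when I felt side contact. It seated at the expected height. The last top view shows the plate square to the bay (long edges at about 70°, short at −20°). An earlier side view showed no gap at the visible edges.
- **Stud:** I pressed with about 6–7 N and turned clockwise. The pin dropped into the slot about 1 rad clockwise of the cleaner's x axis. I then pushed it in to 10.5 mm at about 13 N and turned it on by about 1.6 rad. The measured moment about the vertical stayed below about 0.09 N m.
- **Lock:** As I eased off, the stud rose to about 6.3 mm in and stopped there while the force kept falling, which fits the locking notch at 6.5 mm. After release the wing lay at about 6°, against 7° expected from the gripper.
- **Other things:** The top view shows nothing else on the desk had moved, and the arm stood clear at the end.

**Not confirmed:** I did not try to turn the stud after letting go. The last side view was mostly blocked by the arm, so the 2 mm rise into the notch rests on what I felt during release, not on a picture. While I was freeing the grip, the sideways force briefly reached about 6.5 N before I eased it off.

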